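# Candles by height beside the bell

## Robot

A 7-joint arm with a two-finger parallel gripper is mounted at the origin on the work surface. World frame = base frame: x ahead of the robot, y to its left, z up, the work surface at z = 0. Lengths are in m, angles in rad, forces in N, time in s.
With the tool pointing down it reaches from about 0.4 to 0.85 m from the base axis. Payload 4.5 kg.
Tool frame: the origin (TCP) lies between the finger pads; the fingertips stand 19 mm ahead of it and the grasp point (between the pads) is the TCP (r.tips_ahead is the distance from the TCP to the fingertips, in m); z points along the fingers, y is the line along which they close (so a half turn about z gives the same grasp; the last joint's range is limited). The gripper opens to 88 mm and grips with 3 to 60 N. Pads are 18 mm wide; open, the fingers measure 123 mm over their backs; the gripper's body (75 mm by 187 mm) begins 45 mm behind the grasp point.
Start: joints at [1.372, 0.689, -0.195, 1.565, 0.157, 0.902, -0.215], TCP at [0.144, -0.608, 0.258] pointing down, gripper open.
Joint ranges: [-3.01, 3.01], [-0.46, 2.08], [-1.47, 1.51], [0.13, 2.56], [-1, 4.14], [0.04, 2.09], [-2.66, 2.66]. Speed limits (rad/s): [2.57, 2.57, 3.14, 3.14, 3.14, 3.14, 3.14].

## Interface

Orientations are given as a unit quaternion [x, y, z, w].
In Python, from plant import r, cams, models gives the robot as it stands. The module is installed in compiled form; this text tells all that it offers.
- The arm moves only by the tool jog_arm, never from a script. Its arguments are lists of equal length, an entry for each row: "turn": the turn, a rotation vector about the tool's x, y, z in rad, a list of three; "translation": the shift along the tool's x, y, z in m, a list of three; "grip": the closure, from 0 (fully open) to 1 (shut). In form: {"turn": [[ax, ay, az], ...], "translation": [[tx, ty, tz], ...], "grip": [grip, ...]}. A call has 1 to 20 rows; each row is the pose to reach, as a shift and turn from the pose commanded when the call began, along the tool's axes at that moment; what a row does not reach only later rows make up. A row lasts 1/8 s, in which the tool goes at most 62.5 mm and 10.7 degrees, less where a joint would pass 70% of its speed; a pose out of reach is approached as far as the arm can. A call with a gripper value outside its range is refused whole. The fingers move at their own pace and stop on an object; "force" is the grip in N (left out, the last holds). Time passes only in rows, so rows that repeat a pose let the fingers close. It gives the time, the measured TCP pose, the force, the opening and the grip force at its end, in the units of the state.
- r.get_state(): the state, without advancing time (a new reading comes with each control period).
- cams.snapshot(name): name is "scene" or "top" or "wrist"; returns the picture (480x640x3 uint8, red, green, blue); there is no depth.
- cams.camera_params(name): a dict with "fx", "fy", "cx", "cy" (pixels), "k1" (the pictures are not rectified: a ray, as slopes to the right and down, at radius r is drawn at 1 + k1 r^2 times it, then the intrinsics apply), "eye" and "orientation" of the camera in the world. Camera axes: x right, y up, looking along -z (the intrinsics and any distortion apply to the point x, -y, -z); pixel columns grow to the right and rows downward; lengths in m; the calibration is good to about 2 mm. A picture is of the moment at which its call begins: read the wrist's pose just before it. camera_params takes no time and is no camera call; for the wrist camera it gives the pose at the moment of the call.
- r.finish_job(): hands the job in; it is judged then, once.
Trained networks look in the newest picture that a camera, given by its name, has taken for a name from the list of things; names that differ only in an ending like _2 or _b are one class to them, and where a whole thing is asked for, a point or a joint stands for the part that bears it (a point fixed in the world has none). Each returns a list of dicts, best first, with "p" (0 to 1); they miss things now and then, are a little off and sometimes report something else, mostly with a low value. They report only what shows in the picture. A call takes as long as a camera call. They do not tell look-alikes from the thing itself.
- models.find_in(camera, name): "position" ([x, y, z] in m, in world coordinates, good to about 4 mm: the middle of the surface that is visible of it).
- models.masks_of(camera, name): "pixels" (480x640 bool, what is visible of it).
- models.place_of(camera, name): "position" ([x, y, z] in m, in world coordinates, good to about 4 mm: a listed point, or the origin of a listed thing).
The state is a dict: "clock": time; "q": joint angles; "qd": joint speeds; "joint_torque": joint torques, N m; "tool_pos": TCP position; "eef_rot": TCP orientation; "contact_force": force on the tool from outside, world axes, zero at the start; "moment": the same for the moment, N m; "opening": opening from 0.0 (shut) to 1.0 (fully open); "finger_force": force on a finger pad.
Only numpy, scipy, OpenCV 4.12 (cv2) and the standard library are available. Lean on these libraries where they do the work, as an engineer would, in place of code of your own. Each camera call takes 0.05 s, during which the arm holds its last target. There are 200 camera calls.

## Task

Line the four pillar candles up in order of height on the row of brass plates, one upright and centred on each plate: the tallest on the plate next to the chrome bell, then shorter and shorter down to the shortest next to the grey bowl. Do not knock any candle over, and leave the bell and the bowl where they are.

Things in the scene. Friction and masses are not known exactly. Their poses are not given: they have to be found in the camera images.
- candle_terracotta_mid (a point): The terracotta red-brown pillar candle, an upright round cylinder 44 mm in diameter and 45 mm tall (plus a 4 mm thin wick), 73 g or so, loose on the console at the start; the other candles stand 170 mm or more away, and a small flat thing (up to 15 mm high) may lie beside it, some 30 mm clear. This point is its centre, half-way up (22.5 mm above its foot); z is up along the candle.
- candle_sage_mid (a point): The sage green pillar candle, an upright round cylinder 44 mm in diameter and 60 mm tall (plus a 4 mm thin wick), 94 g or so, loose on the console at the start; the other candles stand 170 mm or more away, and a small flat thing (up to 15 mm high) may lie beside it, some 30 mm clear. This point is its centre, half-way up (30 mm above its foot); z is up along the candle.
- candle_ivory_mid (a point): The ivory white pillar candle, an upright round cylinder 44 mm in diameter and 75 mm tall (plus a 4 mm thin wick), 115 g or so, loose on the console at the start; the other candles stand 170 mm or more away, and a small flat thing (up to 15 mm high) may lie beside it, some 30 mm clear. This point is its centre, half-way up (37.5 mm above its foot); z is up along the candle.
- candle_blue_mid (a point): The blue pillar candle, an upright round cylinder 44 mm in diameter and 90 mm tall (plus a 4 mm thin wick), 136 g or so, loose on the console at the start; the other candles stand 170 mm or more away, and a small flat thing (up to 15 mm high) may lie beside it, some 30 mm clear. This point is its centre, half-way up (45 mm above its foot); z is up along the candle.
- plate_1: One of four identical round brass candle plates, 64 mm in diameter and 4 mm thick, fixed in a straight row (85 mm from centre to centre) along the black ribbed rubber mat, whose top is 4 mm above the console. plate_1 to plate_4 are numbered along the row from the robot's left (+y) to its right (-y). The origin is the centre of its underside, so candles stand on it 4 mm above the origin; its y axis runs along the row.
- plate_2: One of four identical round brass candle plates, 64 mm in diameter and 4 mm thick, fixed in a straight row (85 mm from centre to centre) along the black ribbed rubber mat, whose top is 4 mm above the console. plate_1 to plate_4 are numbered along the row from the robot's left (+y) to its right (-y). The origin is the centre of its underside, so candles stand on it 4 mm above the origin; its y axis runs along the row.
- plate_3: One of four identical round brass candle plates, 64 mm in diameter and 4 mm thick, fixed in a straight row (85 mm from centre to centre) along the black ribbed rubber mat, whose top is 4 mm above the console. plate_1 to plate_4 are numbered along the row from the robot's left (+y) to its right (-y). The origin is the centre of its underside, so candles stand on it 4 mm above the origin; its y axis runs along the row.
- plate_4: One of four identical round brass candle plates, 64 mm in diameter and 4 mm thick, fixed in a straight row (85 mm from centre to centre) along the black ribbed rubber mat, whose top is 4 mm above the console. plate_1 to plate_4 are numbered along the row from the robot's left (+y) to its right (-y). The origin is the centre of its underside, so candles stand on it 4 mm above the origin; its y axis runs along the row.
- bell: Chrome dome bell on a black foot 76 mm across, 48 mm tall, with a lever striker with a red tip reaching out 50 mm from its centre; loose, about 115 mm beyond one end plate of the row (left or right end, it varies). Origin: centre of its underside.
- bowl: Matte grey ceramic bowl, 100 mm across the rim and 45 mm tall; loose, about 115 mm beyond the other end plate of the row. Origin: centre of its underside.
Mind the look-alikes: they are no part of the job. What is shaped like the plate_4 but red is not meant. Leave any pink look-alike of the part that bears candle_ivory_mid alone.

How it is judged:
By the outcome, as a careful person would: the job done as asked, in the order asked, and still so for the second after the job is handed in, with the robot touching nothing.
It also fails if it takes over 109 s, if anything falls off the work surface, if the arm or the gripper's body presses on something with over 40 N, if the wrist force passes 120 N, or if a joint passes its speed limit or range.

## Working session

There is one attempt and no reset: what is moved stays moved. The work goes in short steps, Python scripts to look and compute and a tool call to move; the robot and the scene stay as the last step left them, time stands still between calls to the robot, and variables do not carry over. Pictures are saved under pics/ and viewed, at most 14 in all, crops included, and the job is handed in when it is done.

Besides the shell and the picture viewer there is one more tool, called after "Request:" by a JSON object that holds its "method" and its "body", one argument or row to a line. jog_arm: Moves the arm, as the interface text tells. Its arguments: {"type":"object","properties":{"turn":{"type":"array"},"translation":{"type":"array"},"grip":{"type":"array"},"force":{"type":"number"}},"required":["turn","translation","grip"]}

```bash
mkdir -p pics; python3 - <<'E'
from plant import r,cams,models
import cv2,numpy as np
for n in ["scene","top"]:
    im=cams.snapshot(n); cv2.imwrite(f"pics/{n}0.png",im[:,:,::-1])
    p=cams.camera_params(n); print(n,{k:np.round(v,4).tolist() for k,v in p.items()})
for t in ["candle_terracotta_mid","candle_sage_mid","candle_ivory_mid","candle_blue_mid","plate_1","bell","bowl"]:
    print(t,[(np.round(d["position"],4).tolist(),round(d["p"],2)) for d in models.place_of("top",t)])
s=r.get_state(); print({k:np.round(v,3).tolist() for k,v in s.items()})
E
```

```text
scene {'fx': 577.5373, 'fy': 577.5373, 'cx': 318.4803, 'cy': 242.5378, 'k1': 0.0418, 'eye': [1.2711, -0.4241, 1.0586], 'orientation': [0.2855, 0.1654, 0.475, 0.8158]}
top {'fx': 540.1707, 'fy': 540.1707, 'cx': 319.5278, 'cy': 239.4797, 'k1': -0.1691, 'eye': [0.3265, -0.0428, 1.2636], 'orientation': [0.0637, -0.0684, -0.7018, 0.7062]}
candle_terracotta_mid [([0.4404, 0.1139, 0.019], 0.52)]
candle_sage_mid [([0.4227, -0.1176, 0.0341], 0.76)]
candle_ivory_mid [([0.3747, -0.4175, 0.043], 0.95), ([0.405, -0.3333, 0.0362], 0.75)]
candle_blue_mid [([0.385, 0.3039, 0.0453], 0.74)]
plate_1 [([0.6305, -0.0794, -0.0005], 0.96), ([0.6425, 0.0913, 0.0055], 0.93), ([0.7632, -0.0384, -0.0017], 0.87), ([0.637, 0.0114, 0.0083], 0.74)]
bell [([0.6345, -0.1901, 0.003], 0.73)]
bowl [([0.6447, 0.2906, 0.0047], 0.83)]
{'clock': 0.45, 'q': [1.372, 0.689, -0.195, 1.565, 0.157, 0.903, -0.215], 'qd': [-0.0, 0.0, -0.001, -0.001, -0.0, 0.001, -0.001], 'joint_torque': [0.001, -52.702, -1.265, -15.356, -0.052, 0.001, 0.0], 'tool_pos': [0.144, -0.608, 0.258], 'eef_rot': [0.993, 0.116, 0.0, -0.0], 'contact_force': [0.064, -0.436, 0.01], 'moment': [-0.027, -0.014, 0.004], 'finger_force': 0.0, 'opening': 0.998}
```

View pics/top0.png

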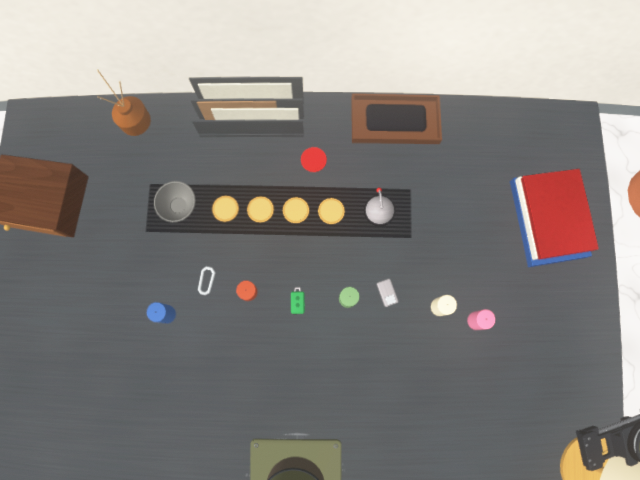

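View pics/scene0.png

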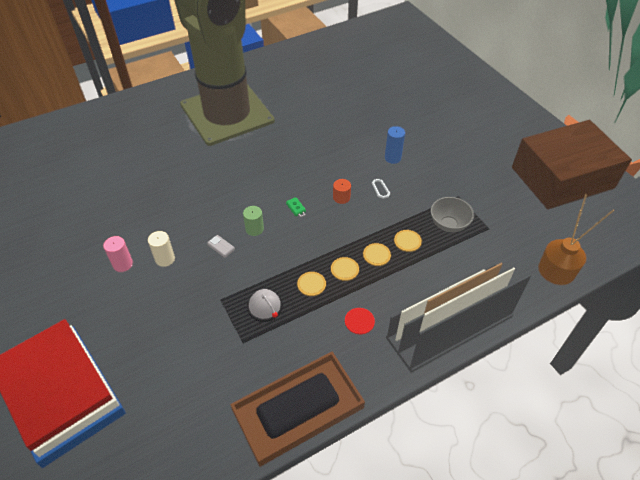

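The two ivory candidates are the cream candle at top (444,306) and the pink one at (482,320). The cream one fits "ivory white" and the pink one is the look-alike. The brass plates are at (225..331, 210), and the red disc at (314,159) is another look-alike. The bell is at the -y end, so plate_4 gets blue, plate_3 ivory, plate_2 sage and plate_1 terracotta. I'll confirm with a crop and measure by silhouette.

```bash
cat > h.py <<'E'
from plant import r,cams,models
import cv2,numpy as np
from scipy.spatial.transform import Rotation as R
from scipy.optimize import least_squares
def proj(p,P):
    c=(np.atleast_2d(P)-p["eye"])@R.from_quat(p["orientation"]).as_matrix()
    s=np.c_[c[:,0]/-c[:,2],-c[:,1]/-c[:,2]]; s=s*(1+p["k1"]*(s**2).sum(1))[:,None]
    return s*[p["fx"],p["fy"]]+[p["cx"],p["cy"]]
a=np.linspace(0,2*np.pi,60)
def cyl(xy,rad,z0,z1): return np.vstack([np.c_[xy[0]+rad*np.cos(a),xy[1]+rad*np.sin(a),0*a+z] for z in (z0,z1)])
def cen(pts):
    m=cv2.moments(cv2.convexHull(pts.astype(np.float32))); return np.array([m["m10"],m["m01"]])/m["m00"]
def fit(p,mask,rad,z0,z1,x0):
    n,l,st,ct=cv2.connectedComponentsWithStats(mask.astype(np.uint8)); i=1+np.argmax(st[1:,4])
    c=ct[i]
    f=lambda x:cen(proj(p,cyl(x,rad,z0,z1)))-c
    s=least_squares(f,x0,diff_step=1e-3)
    h=cv2.contourArea(cv2.convexHull(proj(p,cyl(s.x,rad,z0,z1)).astype(np.float32)))
    return s.x,c,st[i,4]/h
H=dict(terracotta=.045,sage=.06,ivory=.075,blue=.09)
def look(cam,names=("terracotta","sage","ivory","blue"),z0=0,plates=True):
    im=cams.snapshot(cam); p=cams.camera_params(cam)
    for n in names:
        for d in models.masks_of(cam,f"candle_{n}_mid"):
            if d["p"]<.3 or d["pixels"].sum()<20: continue
            x,c,k=fit(p,d["pixels"],.022,z0,z0+H[n],[.5,0]); m=d["pixels"]
            print(cam,n,np.round(x,4),"px",c.round(),"area ratio",round(k,2),"p",round(d["p"],2),"rgb",im[m].mean(0).round())
    if plates:
        for d in models.masks_of(cam,"plate_1"):
            m=d["pixels"]
            if d["p"]<.3 or m.sum()<20: continue
            x,c,k=fit(p,m,.032,.004,.008,[.6,0]); print(cam,"plate",np.round(x,4),"px",c.round(),round(k,2),"rgb",im[m].mean(0).round())
    return im,p
E
python3 - <<'E'
from h import *
im,_=look("top"); look("scene")
cv2.imwrite("pics/crop.png",cv2.resize(im[130:350,130:510],None,fx=2.1,fy=2.1,interpolation=cv2.INTER_CUBIC)[:,:,::-1])
E
```

```text
top terracotta [0.4404 0.1175] px [246. 290.] area ratio 0.97 p 0.86 rgb [214. 108.  78.]
top sage [0.6301 0.0064] px [296. 210.] area ratio 1.45 p 0.69 rgb [230. 198. 119.]
top sage [ 0.4264 -0.1177] px [349. 297.] area ratio 0.86 p 0.57 rgb [162. 203. 145.]
top ivory [ 0.4076 -0.3334] px [443. 305.] area ratio 0.99 p 0.8 rgb [242. 237. 216.]
top ivory [ 0.3744 -0.4204] px [481. 319.] area ratio 0.85 p 0.67 rgb [241. 158. 188.]
top blue [0.3852 0.3084] px [161. 313.] area ratio 0.96 p 0.94 rgb [ 85. 120. 178.]
top plate [ 0.7668 -0.0332] px [313. 158.] 0.93 rgb [227.  68.  65.]
top plate [0.6358 0.0074] px [296. 210.] 1.02 rgb [228. 196. 118.]
top plate [ 0.6355 -0.0771] px [331. 211.] 0.93 rgb [235. 204. 122.]
top plate [0.6389 0.1777] px [225. 209.] 0.93 rgb [234. 202. 122.]
top plate [0.6385 0.0938] px [260. 209.] 0.96 rgb [234. 202. 121.]
scene terracotta [0.4417 0.1137] px [341. 191.] area ratio 0.93 p 0.77 rgb [169.  80.  52.]
scene terracotta [ 0.6456 -0.086 ] px [311. 284.] area ratio 1.05 p 0.3 rgb [222. 185. 101.]
scene sage [ 0.4268 -0.1195] px [253. 220.] area ratio 0.95 p 0.6 rgb [113. 144.  99.]
scene ivory [ 0.3739 -0.4225] px [118. 253.] area ratio 0.97 p 0.96 rgb [195. 118. 142.]
scene ivory [ 0.4061 -0.3347] px [161. 248.] area ratio 1.08 p 0.63 rgb [191. 184. 159.]
scene blue [0.3881 0.3048] px [394. 145.] area ratio 0.92 p 0.68 rgb [ 65.  94. 139.]
scene plate [ 0.7676 -0.0372] px [359. 321.] 0.95 rgb [218.  52.  48.]
scene plate [0.6383 0.091 ] px [377. 254.] 0.92 rgb [222. 185. 101.]
scene plate [0.6363 0.0054] px [344. 268.] 1.06 rgb [209. 174.  96.]
scene plate [ 0.6351 -0.0792] px [311. 283.] 0.98 rgb [219. 182.  99.]
scene plate [0.6406 0.1751] px [408. 241.] 0.94 rgb [219. 184. 100.]
```

View pics/crop.png

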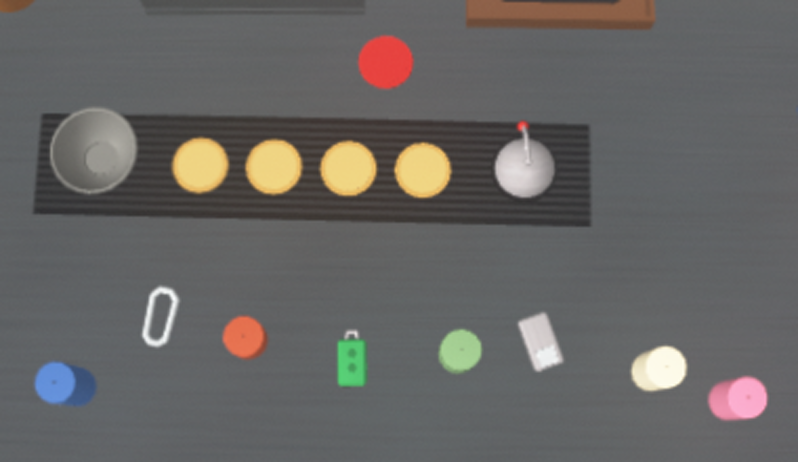

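The crop confirms it: the cream candle is at crop (660,368) with pink beside it, and the brass row runs from (200,165) to (422,170). Both cameras agree to 2–4 mm. I'll start with ivory, with the fingers closing along world x. That keeps them clear of the neighbours in the row and of the pink candle.

Request:
{"method": "jog_arm", "body": {
  "turn": [
    [0, 0, -1.338],
    [0, 0, -1.338],
    [0, 0, -1.338],
    [0, 0, -1.338],
    [0, 0, -1.338],
    [0, 0, -1.338],
    [0, 0, -1.338],
    [0, 0, -1.338],
    [0, 0, -1.338],
    [0, 0, -1.338],
    [0, 0, -1.338]
  ],
  "translation": [
    [0.319, -0.206, 0.058],
    [0.319, -0.206, 0.058],
    [0.319, -0.206, 0.058],
    [0.319, -0.206, 0.058],
    [0.319, -0.206, 0.058],
    [0.319, -0.206, 0.058],
    [0.319, -0.206, 0.058],
    [0.319, -0.206, 0.058],
    [0.319, -0.206, 0.058],
    [0.319, -0.206, 0.058],
    [0.319, -0.206, 0.058]
  ],
  "grip": [0, 0, 0, 0, 0, 0, 0, 0, 0, 0, 0],
  "force": 15
}}

```text
clock: 2.42
tool_pos: [0.4065, -0.3349, 0.1998]
eef_rot: [0.708, 0.706, -0.0, 0.0]
contact_force: [-0.2, 0.4, -0.5]
opening: 0.999
finger_force: 0.0
```

```bash
python3 - <<'E'
from h import *
s=r.get_state(); M=R.from_quat(s["eef_rot"]).as_matrix(); print(s["clock"],s["tool_pos"],M.round(3).tolist(),s["q"])
im,_=look("wrist",("ivory",),plates=False)
cv2.imwrite("pics/w1.png",im[:,:,::-1])
E
```

```text
2.425 [ 0.4064987  -0.3348788   0.19983172] [[0.002, 1.0, -0.0], [1.0, -0.002, -0.001], [-0.001, -0.0, -1.0]] [ 0.90035033  0.68071016 -0.49141408  1.9114768   0.4982978   0.67199842
  0.10124211]
wrist ivory [ 0.4061 -0.3346] px [322. 231.] area ratio 0.98 p 0.85 rgb [245. 242. 224.]
wrist ivory [ 0.3748 -0.4101] px [284. 317.] area ratio 0.65 p 0.63 rgb [238. 151. 186.]
```

View pics/w1.png

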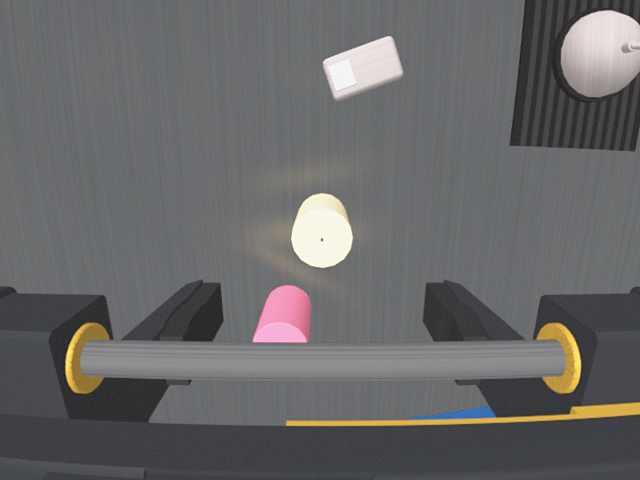

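The ivory candle is at (322,231), right under the TCP, and the pink one is clear at (285,315). I'll descend and grip.

Request:
{"method": "jog_arm", "body": {
  "turn": [
    [0, 0, 0],
    [0, 0, 0],
    [0, 0, 0],
    [0, 0, 0],
    [0, 0, 0],
    [0, 0, 0],
    [0, 0, 0],
    [0, 0, 0],
    [0, 0, 0],
    [0, 0, 0],
    [0, 0, 0]
  ],
  "translation": [
    [0, 0, 0.05],
    [0, 0, 0.1],
    [0, 0, 0.13],
    [0, 0, 0.15],
    [0, 0, 0.15],
    [0, 0, 0.15],
    [0, 0, 0.15],
    [0, 0, 0.15],
    [0, 0, 0.15],
    [0, 0, 0.15],
    [0, 0, 0.15]
  ],
  "grip": [0, 0, 0, 0, 0, 1, 1, 1, 1, 1, 1],
  "force": 15
}}

```text
clock: 3.9
tool_pos: [0.407, -0.3342, 0.05]
eef_rot: [0.707, 0.707, -0.0, 0.0]
contact_force: [-0.9, -0.1, 3.0]
opening: 0.496
finger_force: 15.0
```

Request:
{"method": "jog_arm", "body": {
  "turn": [
    [0, 0, 0],
    [0, 0, 0],
    [0, 0, 0],
    [0, 0, 0],
    [0, 0, 0],
    [0, 0, 0],
    [0, 0, 0],
    [0, 0, 0],
    [0, 0, 0],
    [0, 0, 0],
    [0, 0, 0],
    [0, 0, 0],
    [0, 0, 0],
    [0, 0, 0],
    [0, 0, 0]
  ],
  "translation": [
    [0, 0, -0.02],
    [0, 0, -0.05],
    [0, 0, -0.09],
    [0, 0, -0.12],
    [0.035, 0.023, -0.12],
    [0.075, 0.05, -0.12],
    [0.115, 0.078, -0.12],
    [0.155, 0.105, -0.12],
    [0.195, 0.132, -0.12],
    [0.235, 0.159, -0.12],
    [0.275, 0.185, -0.12],
    [0.31, 0.209, -0.12],
    [0.333, 0.224, -0.12],
    [0.341, 0.23, -0.12],
    [0.341, 0.23, -0.12]
  ],
  "grip": [1, 1, 1, 1, 1, 1, 1, 1, 1, 1, 1, 1, 1, 1, 1]
}}

```text
clock: 5.78
tool_pos: [0.6367, 0.0065, 0.1693]
eef_rot: [0.707, 0.707, -0.001, -0.0]
contact_force: [0.1, -1.2, -0.3]
opening: 0.496
finger_force: 15.0
```

```bash
python3 - <<'E'
from h import *
s=r.get_state(); print(s["clock"],s["tool_pos"],s["eef_rot"],s["opening"])
im,_=look("wrist",("ivory",),z0=.13,plates=True)
cv2.imwrite("pics/w2.png",im[:,:,::-1])
E
```

```text
5.775 [0.63670238 0.00654685 0.16929209] [ 7.07004088e-01  7.07209238e-01 -5.52250163e-04 -9.11316925e-05] 0.4961330380213609
wrist ivory [0.6363 0.0261] px [322. 298.] area ratio 0.44 p 0.7 rgb [242. 237. 213.]
wrist plate [ 0.7622 -0.0326] px [472. 269.] 0.85 rgb [238.  18.  14.]
wrist plate [0.637  0.0892] px [324. 116.] 0.98 rgb [243. 217. 101.]
wrist plate [0.635  0.0111] px [321. 218.] 0.74 rgb [241. 213.  98.]
wrist plate [0.6385 0.1583] px [325.  17.] 0.42 rgb [243. 218. 102.]
```

View pics/w2.png

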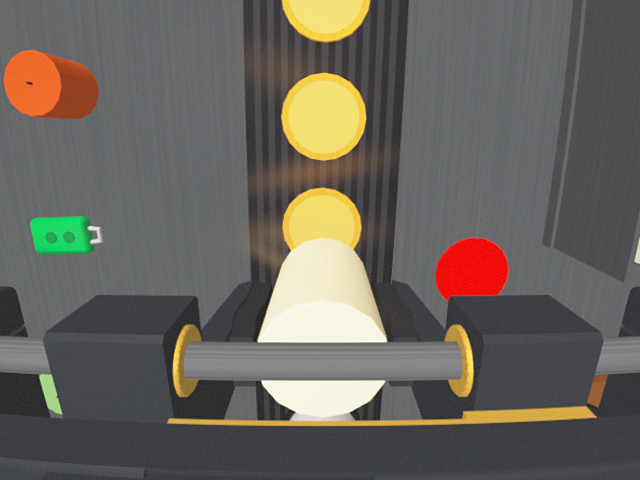

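The plate ahead at (324,116) confirms the row to about 2 mm. I'll lower, release and rise.

Request:
{"method": "jog_arm", "body": {
  "turn": [
    [0, 0, 0],
    [0, 0, 0],
    [0, 0, 0],
    [0, 0, 0],
    [0, 0, 0],
    [0, 0, 0],
    [0, 0, 0],
    [0, 0, 0],
    [0, 0, 0],
    [0, 0, 0],
    [0, 0, 0],
    [0, 0, 0],
    [0, 0, 0],
    [0, 0, 0],
    [0, 0, 0],
    [0, 0, 0]
  ],
  "translation": [
    [0, 0, 0.03],
    [0, 0, 0.06],
    [0, 0, 0.085],
    [0, 0, 0.1],
    [0, 0, 0.106],
    [0, 0, 0.109],
    [0, 0, 0.111],
    [0, 0, 0.111],
    [0, 0, 0.111],
    [0, 0, 0.111],
    [0, 0, 0.111],
    [0, 0, 0.111],
    [0, 0, 0.09],
    [0, 0, 0.05],
    [0, 0, 0],
    [0, 0, -0.03]
  ],
  "grip": [1, 1, 1, 1, 1, 1, 1, 1, 0, 0, 0, 0, 0, 0, 0, 0]
}}

```text
clock: 7.92
tool_pos: [0.6382, 0.0073, 0.204]
eef_rot: [0.707, 0.707, 0.002, 0.001]
contact_force: [1.0, -0.0, -0.4]
opening: 1.004
finger_force: 0.0
```

Request:
{"method": "jog_arm", "body": {
  "turn": [
    [0, 0, 0],
    [0, 0, 0],
    [0, 0, 0],
    [0, 0, 0],
    [0, 0, 0],
    [0, 0, 0],
    [0, 0, 0],
    [0, 0, 0],
    [0, 0, 0],
    [0, 0, 0],
    [0, 0, 0]
  ],
  "translation": [
    [0.3, -0.25, 0],
    [0.3, -0.25, 0],
    [0.3, -0.25, 0],
    [0.3, -0.25, 0],
    [0.3, -0.25, 0],
    [0.3, -0.25, 0],
    [0.3, -0.25, 0],
    [0.3, -0.25, 0],
    [0.3, -0.25, 0],
    [0.3, -0.25, 0],
    [0.3, -0.25, 0]
  ],
  "grip": [0, 0, 0, 0, 0, 0, 0, 0, 0, 0, 0]
}}

```text
clock: 9.3
tool_pos: [0.3879, 0.3058, 0.1996]
eef_rot: [0.708, 0.706, -0.0, 0.0]
contact_force: [-0.5, -0.5, 0.4]
opening: 1.0
finger_force: 0.0
```

```bash
python3 - <<'E'
from h import *
s=r.get_state(); print(s["clock"],s["tool_pos"],s["eef_rot"],s["q"].round(2) if hasattr(s["q"],"round") else s["q"])
look("wrist",("blue",),plates=False)
look("top",("ivory",),z0=.008,plates=False);look("scene",("ivory",),z0=.008,plates=False)
E
```

```text
9.3 [0.38791363 0.30583184 0.19959621] [ 7.07929534e-01  7.06283017e-01 -1.37840473e-04  2.36177401e-04] [-0.54  0.63 -0.36  2.01  0.39  0.57 -1.16]
wrist blue [0.3845 0.3074] px [318. 234.] area ratio 0.96 p 0.88 rgb [ 96. 153. 226.]
top ivory [0.6376 0.0074] px [295. 205.] area ratio 1.0 p 0.93 rgb [239. 231. 205.]
top ivory [ 0.374  -0.4189] px [481. 319.] area ratio 0.86 p 0.72 rgb [241. 157. 187.]
scene ivory [ 0.3817 -0.4232] px [118. 254.] area ratio 0.89 p 0.69 rgb [195. 117. 141.]
scene ivory [0.6386 0.005 ] px [345. 258.] area ratio 0.98 p 0.65 rgb [197. 188. 160.]
```

Ivory stands on plate_3 within about 2 mm. Blue next.

Request:
{"method": "jog_arm", "body": {
  "turn": [
    [0, 0, 0],
    [0, 0, 0],
    [0, 0, 0],
    [0, 0, 0],
    [0, 0, 0],
    [0, 0, 0],
    [0, 0, 0],
    [0, 0, 0],
    [0, 0, 0],
    [0, 0, 0],
    [0, 0, 0],
    [0, 0, 0],
    [0, 0, 0],
    [0, 0, 0]
  ],
  "translation": [
    [0.001, -0.002, 0.05],
    [0.001, -0.002, 0.09],
    [0.001, -0.002, 0.12],
    [0.001, -0.002, 0.135],
    [0.001, -0.002, 0.135],
    [0.001, -0.002, 0.135],
    [0.001, -0.002, 0.135],
    [0.001, -0.002, 0.135],
    [0.001, -0.002, 0.135],
    [0.001, -0.002, 0.135],
    [0.001, -0.002, 0.115],
    [0.001, -0.002, 0.08],
    [0.001, -0.002, 0.04],
    [0.001, -0.002, 0]
  ],
  "grip": [0, 0, 0, 0, 1, 1, 1, 1, 1, 1, 1, 1, 1, 1],
  "force": 15
}}

```text
clock: 11.35
tool_pos: [0.3848, 0.3074, 0.2007]
eef_rot: [0.707, 0.707, -0.001, 0.0]
contact_force: [1.0, -0.3, -1.6]
opening: 0.492
finger_force: 15.0
```

Request:
{"method": "jog_arm", "body": {
  "turn": [
    [0, 0, 0],
    [0, 0, 0],
    [0, 0, 0],
    [0, 0, 0],
    [0, 0, 0],
    [0, 0, 0],
    [0, 0, 0],
    [0, 0, 0],
    [0, 0, 0],
    [0, 0, 0],
    [0, 0, 0],
    [0, 0, 0],
    [0, 0, 0],
    [0, 0, 0],
    [0, 0, 0]
  ],
  "translation": [
    [-0.02, 0.013, 0],
    [-0.055, 0.036, 0],
    [-0.095, 0.062, 0],
    [-0.135, 0.087, 0],
    [-0.175, 0.113, 0],
    [-0.215, 0.139, 0],
    [-0.255, 0.165, 0],
    [-0.295, 0.191, 0],
    [-0.33, 0.214, 0],
    [-0.36, 0.233, 0],
    [-0.378, 0.245, 0],
    [-0.386, 0.25, 0],
    [-0.386, 0.25, 0],
    [-0.386, 0.25, 0],
    [-0.386, 0.25, 0]
  ],
  "grip": [1, 1, 1, 1, 1, 1, 1, 1, 1, 1, 1, 1, 1, 1, 1]
}}

```text
clock: 13.22
tool_pos: [0.6347, -0.0769, 0.1999]
eef_rot: [0.706, 0.708, 0.0, -0.0]
contact_force: [-0.1, -1.0, -1.2]
opening: 0.494
finger_force: 15.0
```

Request:
{"method": "jog_arm", "body": {
  "turn": [
    [0, 0, 0],
    [0, 0, 0],
    [0, 0, 0],
    [0, 0, 0],
    [0, 0, 0],
    [0, 0, 0],
    [0, 0, 0],
    [0, 0, 0],
    [0, 0, 0],
    [0, 0, 0],
    [0, 0, 0],
    [0, 0, 0],
    [0, 0, 0],
    [0, 0, 0],
    [0, 0, 0],
    [0, 0, 0],
    [0, 0, 0]
  ],
  "translation": [
    [-0.001, 0, 0.03],
    [-0.001, 0, 0.065],
    [-0.001, 0, 0.095],
    [-0.001, 0, 0.113],
    [-0.001, 0, 0.121],
    [-0.001, 0, 0.125],
    [-0.001, 0, 0.127],
    [-0.001, 0, 0.127],
    [-0.001, 0, 0.127],
    [-0.001, 0, 0.127],
    [-0.001, 0, 0.127],
    [-0.001, 0, 0.127],
    [-0.001, 0, 0.127],
    [-0.001, 0, 0.105],
    [-0.001, 0, 0.065],
    [-0.001, 0, 0.02],
    [-0.001, 0, 0]
  ],
  "grip": [1, 1, 1, 1, 1, 1, 1, 1, 1, 0, 0, 0, 0, 0, 0, 0, 0]
}}

```text
clock: 15.35
tool_pos: [0.6362, -0.0789, 0.2025]
eef_rot: [0.707, 0.707, 0.001, 0.001]
contact_force: [1.5, 0.1, -1.2]
opening: 0.997
finger_force: 0.0
```

Request:
{"method": "jog_arm", "body": {
  "turn": [
    [0, 0, 0],
    [0, 0, 0],
    [0, 0, 0],
    [0, 0, 0],
    [0, 0, 0],
    [0, 0, 0],
    [0, 0, 0],
    [0, 0, 0],
    [0, 0, 0]
  ],
  "translation": [
    [-0.041, -0.207, 0],
    [-0.041, -0.207, 0],
    [-0.041, -0.207, 0],
    [-0.041, -0.207, 0],
    [-0.041, -0.207, 0],
    [-0.041, -0.207, 0],
    [-0.041, -0.207, 0],
    [-0.041, -0.207, 0],
    [-0.041, -0.207, 0]
  ],
  "grip": [0, 0, 0, 0, 0, 0, 0, 0, 0]
}}

```text
clock: 16.48
tool_pos: [0.4285, -0.1199, 0.1996]
eef_rot: [0.707, 0.707, 0.0, 0.0]
contact_force: [0.4, 0.5, -0.4]
opening: 1.001
finger_force: 0.0
```

```bash
python3 - <<'E'
from h import *
s=r.get_state(); print(s["clock"],s["tool_pos"],s["eef_rot"])
look("wrist",("sage",),plates=False)
look("top",("blue",),z0=.008,plates=False);look("scene",("blue",),z0=.008,plates=False)
E
```

```text
16.475 [ 0.42847111 -0.11991894  0.19960042] [7.06990113e-01 7.07223421e-01 1.13779407e-04 8.78269674e-06]
wrist sage [0.6186 0.0509] px [579.   2.] area ratio 0.03 p 0.68 rgb [225. 185.  64.]
wrist sage [ 0.4254 -0.1185] px [319. 226.] area ratio 0.94 p 0.66 rgb [173. 219. 143.]
top blue [ 0.6357 -0.0782] px [332. 205.] area ratio 0.94 p 0.93 rgb [ 97. 130. 192.]
scene blue [ 0.6354 -0.081 ] px [310. 271.] area ratio 0.93 p 0.92 rgb [ 70. 100. 149.]
```

Blue is within about 1.5 mm of centre. Sage next.

Request:
{"method": "jog_arm", "body": {
  "turn": [
    [0, 0, 0],
    [0, 0, 0],
    [0, 0, 0],
    [0, 0, 0],
    [0, 0, 0],
    [0, 0, 0],
    [0, 0, 0],
    [0, 0, 0],
    [0, 0, 0],
    [0, 0, 0],
    [0, 0, 0],
    [0, 0, 0],
    [0, 0, 0],
    [0, 0, 0],
    [0, 0, 0]
  ],
  "translation": [
    [0.001, -0.002, 0.05],
    [0.001, -0.002, 0.1],
    [0.001, -0.002, 0.135],
    [0.001, -0.002, 0.155],
    [0.001, -0.002, 0.16],
    [0.001, -0.002, 0.16],
    [0.001, -0.002, 0.16],
    [0.001, -0.002, 0.16],
    [0.001, -0.002, 0.16],
    [0.001, -0.002, 0.16],
    [0.001, -0.002, 0.16],
    [0.001, -0.002, 0.14],
    [0.001, -0.002, 0.1],
    [0.001, -0.002, 0.05],
    [0.001, -0.002, 0]
  ],
  "grip": [0, 0, 0, 0, 0, 1, 1, 1, 1, 1, 1, 1, 1, 1, 1],
  "force": 15
}}

```text
clock: 18.65
tool_pos: [0.4255, -0.119, 0.2016]
eef_rot: [0.707, 0.707, -0.0, -0.001]
contact_force: [1.2, -0.8, -1.1]
opening: 0.49
finger_force: 15.0
```

Request:
{"method": "jog_arm", "body": {
  "turn": [
    [0, 0, 0],
    [0, 0, 0],
    [0, 0, 0],
    [0, 0, 0],
    [0, 0, 0],
    [0, 0, 0],
    [0, 0, 0],
    [0, 0, 0],
    [0, 0, 0],
    [0, 0, 0],
    [0, 0, 0],
    [0, 0, 0]
  ],
  "translation": [
    [0.015, 0.015, 0],
    [0.04, 0.04, 0],
    [0.07, 0.07, 0],
    [0.1, 0.1, 0],
    [0.13, 0.13, 0],
    [0.16, 0.16, 0],
    [0.185, 0.185, 0],
    [0.202, 0.203, 0],
    [0.21, 0.211, 0],
    [0.21, 0.211, 0],
    [0.21, 0.211, 0],
    [0.21, 0.211, 0]
  ],
  "grip": [1, 1, 1, 1, 1, 1, 1, 1, 1, 1, 1, 1]
}}

```text
clock: 20.15
tool_pos: [0.6366, 0.0897, 0.1997]
eef_rot: [0.707, 0.707, -0.001, 0.0]
contact_force: [0.8, -0.1, -1.2]
opening: 0.495
finger_force: 15.0
```

Request:
{"method": "jog_arm", "body": {
  "turn": [
    [0, 0, 0],
    [0, 0, 0],
    [0, 0, 0],
    [0, 0, 0],
    [0, 0, 0],
    [0, 0, 0],
    [0, 0, 0],
    [0, 0, 0],
    [0, 0, 0],
    [0, 0, 0],
    [0, 0, 0],
    [0, 0, 0],
    [0, 0, 0],
    [0, 0, 0],
    [0, 0, 0],
    [0, 0, 0],
    [0, 0, 0],
    [0, 0, 0]
  ],
  "translation": [
    [0.001, 0.001, 0.03],
    [0.001, 0.001, 0.07],
    [0.001, 0.001, 0.11],
    [0.001, 0.001, 0.135],
    [0.001, 0.001, 0.146],
    [0.001, 0.001, 0.15],
    [0.001, 0.001, 0.152],
    [0.001, 0.001, 0.152],
    [0.001, 0.001, 0.152],
    [0.001, 0.001, 0.152],
    [0.001, 0.001, 0.152],
    [0.001, 0.001, 0.152],
    [0.001, 0.001, 0.152],
    [0.001, 0.001, 0.135],
    [0.001, 0.001, 0.1],
    [0.001, 0.001, 0.05],
    [0.001, 0.001, 0],
    [0.001, 0.001, 0]
  ],
  "grip": [1, 1, 1, 1, 1, 1, 1, 1, 1, 0, 0, 0, 0, 0, 0, 0, 0, 0]
}}

```text
clock: 22.4
tool_pos: [0.6406, 0.0935, 0.2054]
eef_rot: [0.707, 0.707, 0.004, 0.002]
contact_force: [0.2, -0.6, -0.4]
opening: 1.002
finger_force: 0.0
```

Request:
{"method": "jog_arm", "body": {
  "turn": [
    [0, 0, 0],
    [0, 0, 0],
    [0, 0, 0],
    [0, 0, 0],
    [0, 0, 0],
    [0, 0, 0],
    [0, 0, 0],
    [0, 0, 0]
  ],
  "translation": [
    [0.024, -0.197, 0],
    [0.024, -0.197, 0],
    [0.024, -0.197, 0],
    [0.024, -0.197, 0],
    [0.024, -0.197, 0],
    [0.024, -0.197, 0],
    [0.024, -0.197, 0],
    [0.024, -0.197, 0]
  ],
  "grip": [0, 0, 0, 0, 0, 0, 0, 0]
}}

```text
clock: 23.4
tool_pos: [0.4418, 0.1158, 0.1995]
eef_rot: [0.707, 0.707, 0.0, -0.0]
contact_force: [-1.0, -0.1, -1.3]
opening: 1.001
finger_force: 0.0
```

```bash
python3 - <<'E'
from h import *
s=r.get_state(); print(s["clock"],s["tool_pos"],s["eef_rot"])
look("wrist",("terracotta",),plates=False)
look("top",("sage",),z0=.008,plates=False);look("scene",("sage",),z0=.008,plates=False)
E
```

```text
23.4 [0.44180179 0.11583809 0.19951864] [ 7.07483654e-01  7.06729676e-01  2.09343553e-04 -3.95356797e-05]
wrist terracotta [0.4396 0.1151] px [320. 226.] area ratio 0.96 p 0.91 rgb [241. 113.  51.]
top sage [0.6394 0.0946] px [258. 205.] area ratio 0.96 p 0.84 rgb [150. 183. 128.]
scene sage [0.6392 0.0922] px [379. 245.] area ratio 0.96 p 0.86 rgb [116. 145. 100.]
```

Sage is within about 1.5 mm. Terracotta next.

Request:
{"method": "jog_arm", "body": {
  "turn": [
    [0, 0, 0],
    [0, 0, 0],
    [0, 0, 0],
    [0, 0, 0],
    [0, 0, 0],
    [0, 0, 0],
    [0, 0, 0],
    [0, 0, 0],
    [0, 0, 0],
    [0, 0, 0],
    [0, 0, 0],
    [0, 0, 0],
    [0, 0, 0],
    [0, 0, 0],
    [0, 0, 0]
  ],
  "translation": [
    [0, -0.001, 0.05],
    [0, -0.001, 0.1],
    [0, -0.001, 0.14],
    [0, -0.001, 0.163],
    [0, -0.001, 0.17],
    [0, -0.001, 0.17],
    [0, -0.001, 0.17],
    [0, -0.001, 0.17],
    [0, -0.001, 0.17],
    [0, -0.001, 0.17],
    [0, -0.001, 0.17],
    [0, -0.001, 0.15],
    [0, -0.001, 0.11],
    [0, -0.001, 0.05],
    [0, -0.001, 0]
  ],
  "grip": [0, 0, 0, 0, 0, 1, 1, 1, 1, 1, 1, 1, 1, 1, 1],
  "force": 15
}}

```text
clock: 25.58
tool_pos: [0.4395, 0.1154, 0.2015]
eef_rot: [0.707, 0.707, -0.0, -0.001]
contact_force: [1.5, 0.1, -1.2]
opening: 0.492
finger_force: 15.0
```

Request:
{"method": "jog_arm", "body": {
  "turn": [
    [0, 0, 0],
    [0, 0, 0],
    [0, 0, 0],
    [0, 0, 0],
    [0, 0, 0],
    [0, 0, 0],
    [0, 0, 0],
    [0, 0, 0],
    [0, 0, 0],
    [0, 0, 0],
    [0, 0, 0]
  ],
  "translation": [
    [0.004, 0.014, 0],
    [0.011, 0.035, 0],
    [0.02, 0.065, 0],
    [0.03, 0.1, 0],
    [0.04, 0.135, 0],
    [0.05, 0.165, 0],
    [0.057, 0.187, 0],
    [0.061, 0.198, 0],
    [0.061, 0.198, 0],
    [0.061, 0.198, 0],
    [0.061, 0.198, 0]
  ],
  "grip": [1, 1, 1, 1, 1, 1, 1, 1, 1, 1, 1]
}}

```text
clock: 26.95
tool_pos: [0.6374, 0.1765, 0.1997]
eef_rot: [0.707, 0.707, -0.0, 0.0]
contact_force: [-0.1, -0.3, -0.6]
opening: 0.49
finger_force: 15.0
```

Request:
{"method": "jog_arm", "body": {
  "turn": [
    [0, 0, 0],
    [0, 0, 0],
    [0, 0, 0],
    [0, 0, 0],
    [0, 0, 0],
    [0, 0, 0],
    [0, 0, 0],
    [0, 0, 0],
    [0, 0, 0],
    [0, 0, 0],
    [0, 0, 0],
    [0, 0, 0],
    [0, 0, 0],
    [0, 0, 0],
    [0, 0, 0],
    [0, 0, 0],
    [0, 0, 0],
    [0, 0, 0]
  ],
  "translation": [
    [0, 0.001, 0.03],
    [0, 0.001, 0.08],
    [0, 0.001, 0.12],
    [0, 0.001, 0.145],
    [0, 0.001, 0.156],
    [0, 0.001, 0.16],
    [0, 0.001, 0.162],
    [0, 0.001, 0.162],
    [0, 0.001, 0.162],
    [0, 0.001, 0.162],
    [0, 0.001, 0.162],
    [0, 0.001, 0.162],
    [0, 0.001, 0.162],
    [0, 0.001, 0.145],
    [0, 0.001, 0.11],
    [0, 0.001, 0.06],
    [0, 0.001, 0],
    [0, 0.001, 0]
  ],
  "grip": [1, 1, 1, 1, 1, 1, 1, 1, 1, 0, 0, 0, 0, 0, 0, 0, 0, 0]
}}

```text
clock: 29.2
tool_pos: [0.6417, 0.1793, 0.2065]
eef_rot: [0.707, 0.707, 0.005, 0.002]
contact_force: [-0.5, 0.1, 0.5]
opening: 1.001
finger_force: 0.0
```

Request:
{"method": "jog_arm", "body": {
  "turn": [
    [0, 0, 0],
    [0, 0, 0],
    [0, 0, 0],
    [0, 0, 0],
    [0, 0, 0],
    [0, 0, 0],
    [0, 0, 0]
  ],
  "translation": [
    [0, -0.2, -0.05],
    [0, -0.2, -0.05],
    [0, -0.2, -0.05],
    [0, -0.2, -0.05],
    [0, -0.2, -0.05],
    [0, -0.2, -0.05],
    [0, -0.2, -0.05]
  ],
  "grip": [0, 0, 0, 0, 0, 0, 0]
}}

```text
clock: 30.08
tool_pos: [0.44, 0.1768, 0.2492]
eef_rot: [0.708, 0.707, -0.0, -0.0]
contact_force: [0.6, -0.1, 0.6]
opening: 1.002
finger_force: 0.0
```

```bash
python3 - <<'E'
from h import *
im,_=look("top",z0=.008,plates=False);im2,_=look("scene",z0=.008,plates=False)
for t in ["bell","bowl"]: print(t,[np.round(d["position"],3).tolist() for d in models.place_of("scene",t)])
c=lambda i,s:cv2.resize(i[s],(560,290),interpolation=cv2.INTER_CUBIC)
cv2.imwrite("pics/end.png",np.vstack([c(im,np.s_[150:260,130:430]),c(im2,np.s_[180:345,210:500])])[:,:,::-1])
E
```

```text
top terracotta [0.6411 0.1773] px [223. 205.] area ratio 0.87 p 0.93 rgb [210. 104.  71.]
top sage [0.6388 0.0942] px [258. 205.] area ratio 0.91 p 0.76 rgb [150. 183. 128.]
top ivory [ 0.3742 -0.4188] px [481. 319.] area ratio 0.86 p 0.81 rgb [242. 157. 188.]
top blue [ 0.6377 -0.0787] px [332. 204.] area ratio 0.97 p 0.72 rgb [ 95. 128. 189.]
scene terracotta [0.6399 0.1759] px [409. 233.] area ratio 1.0 p 0.91 rgb [173.  85.  54.]
scene sage [0.6384 0.0925] px [379. 245.] area ratio 0.92 p 0.55 rgb [115. 146. 100.]
scene ivory [ 0.3803 -0.4224] px [118. 253.] area ratio 0.89 p 0.92 rgb [196. 118. 142.]
scene ivory [0.6383 0.0057] px [346. 258.] area ratio 0.96 p 0.59 rgb [197. 188. 162.]
scene blue [ 0.6356 -0.081 ] px [310. 271.] area ratio 0.9 p 0.73 rgb [ 70. 101. 150.]
bell [[0.636, -0.198, 0.0]]
bowl [[0.645, 0.292, -0.0]]
```

View pics/end.png

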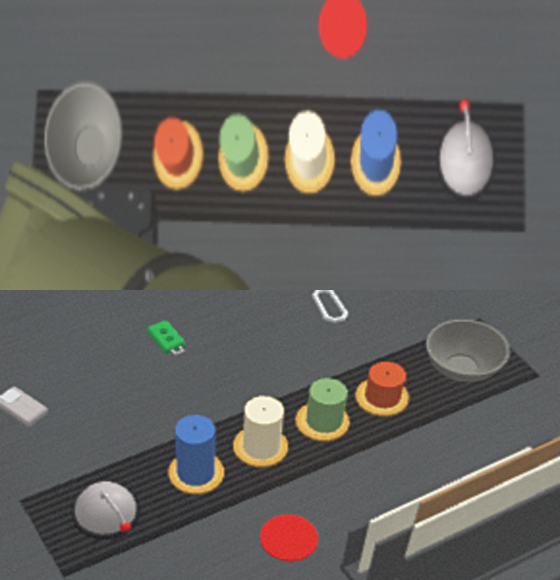

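The picture shows blue, ivory, sage and terracotta upright and centred from the bell to the bowl (lower view: 195,455; 263,430; 327,408; 385,387). The bell and bowl have not moved. Handing in.

```bash
python3 -c "
from plant import r
print(r.finish_job())"
```

```text
the job is handed in; nothing more can be done
None
```

I handed the job in after about 31 s: from the bell to the bowl, the blue, ivory, sage and terracotta candles stand upright within about 2 mm of their plate centres, and the bell and bowl are where they were.

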